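# Tare the egg cup on the portion scale

### The job

I want to weigh out some mashed egg in its cup: set the empty white egg cup upright in the middle of the scale's steel pan, without dropping or tipping it, and then tare it. Turn the scale's black knob a little at a time until the tip of the red pointer stands on the green zero block of the dial. Leave the other things on the tray where they are.

Things in the scene. Friction and masses are not known exactly. Their poses are not given: they have to be found in the camera images.
- egg_cup: White ceramic egg cup, empty, 68 mm tall, 50 to 100 g: foot 44 mm across, stem 26 mm across (12 to 22 mm up), round bowl 52 mm across with straight sides from 42 mm up to the rim. Grip it from above across the bowl, about 54 mm up. Origin under the centre of its foot, z up. It stands on the tray (surface at height 0) in the row behind the scale, in any of three places.
- scale: Fixed pale green mechanical scale, 165 mm deep (its x) and 240 mm wide (its y), flat deck 60 mm high. Origin under its centre on the tray; x from its front (towards the robot) to its back, y to its left, z up. On its left are the dial (steel bezel 102 mm across, top 72 mm high, with a clear window) and, in front of that, the black knob; on its right the steel pan.
- pan_centre (a point): Centre of the flat inner floor of the round steel pan, 89 mm above the tray when empty; moves with the pan. The floor is some 92 mm across, the dish 116 mm with a lip 5 mm high. The pan is sprung: it sinks 12 mm for 500 g (0.41 N per mm) and stops there, so the egg cup sinks it 1 to 3 mm.
- knob_grip (a point): On the upright axis of the round ribbed black tare knob, 96 mm above the tray, at the height to grip. Knob 42 mm across, from 76 to 106 mm above the tray, on a boss 48 mm wide and 74 mm high; grip it at any yaw. The dial's bezel (72 mm high) begins 28 mm behind this axis; the pan's rim (94 mm high) is 73 mm from it.
- knob (a joint): Angle of the tare knob, rad, growing clockwise seen from above; stops at -3.2 and 1.8. Light friction (0.05 N m): it stays where it is left. Each rad turns the red pointer 0.6 rad the same way (clockwise knob, clockwise pointer). At 0 the pointer stands on zero if the pan is empty.
- pointer_tip (a point): Tip of the red tare pointer, 40 mm from the dial's centre, 65 mm above the tray under the window. It lies level over the dial disc and is turned by the knob alone.
- zero_mark (a point): Centre of the green zero block on the white dial disc, taken at the pointer's height, 40 mm from the dial's centre; 8 mm wide across the pointer's path, 12 mm long. With an empty pan it is straight behind the centre (+x of the scale). Load turns the disc anticlockwise seen from above, one turn for 500 g, the egg cup 35 to 70 degrees; it settles in about a second. Other marks: black, every 14.4 degrees.
- dial_centre (a point): Common axis of the dial disc and the red pointer, in the pointer's level plane 65 mm above the tray.
- straw_cup: Steel straw cup with pale green lid and pink straw, 71 mm across, 156 mm tall with its straw, standing in the row behind the scale; its axis is 105 mm or more from its neighbours'. Leave it. Origin under its centre.
- puree_jar: Puree jar with an orange lid, 62 mm across, 78 mm tall, standing in the row behind the scale; its axis is 105 mm or more from its neighbours'. Leave it. Origin under its centre.
- lunch_box: Oat-coloured lunch box with pink lid and a drawer in its front, 136 by 126 mm, 76 mm tall, heavy and fixed at the right end of the row behind the scale. Origin under its centre.
- spoon: Pale pink silicone spoon, 150 mm long, lying along the left side of the tray. Leave it. Origin on the tray under its middle, x towards its bowl.
- teether: Wooden teething ring, 72 mm across and 13 mm high, lying at the right side of the tray. Leave it. Origin under its centre.
Mind the look-alikes: they are no part of the job. Of the things shaped like the egg_cup, the white one is meant.

How it is judged:
By the outcome, as a careful person would: the job done as asked, in the order asked, and still so for the second after the job is handed in, with the robot touching nothing.
It also fails if it takes over 58 s, if anything falls off the work surface, if the arm or the gripper's body presses on something with over 40 N, if the wrist force passes 120 N, or if a joint passes its speed limit or range.

### The arm

A 7-joint arm with a two-finger parallel gripper is mounted at the origin on the work surface. World frame = base frame: x ahead of the robot, y to its left, z up, the work surface at z = 0. Lengths are in mm, angles in rad, forces in N, time in s.
With the tool pointing down it reaches from about 400 to 875 mm from the base axis. Payload 19.3 kg.
Tool frame: the origin (TCP) lies at the very end of the fingers, on their centre line; the grasp point (between the pads) lies 19 mm behind it; z points along the fingers, y is the line along which they close (so a half turn about z gives the same grasp; the last joint's range is limited). The gripper opens to 85 mm and grips with 20 to 120 N. Pads are 22 mm wide; open, the fingers measure 114 mm over their backs; the gripper's body (76 mm by 85 mm) begins 54 mm behind the grasp point. The pads swing forward as they close: fully open they stand 13 mm farther back than shut.
Start: joints at [-0.07, 0.521, -0.036, 1.599, 0.021, 1.021, -0.113], TCP at [624.992, -0.025, 231.291] pointing down, gripper open.
Joint ranges: [-2.91, 2.91], [-0.3, 2.13], [-1.5, 1.42], [0.17, 2.43], [-1.26, 4.41], [0.16, 1.93], [-2.52, 2.52]. Speed limits (rad/s): [1.89, 1.89, 2.39, 2.39, 3.01, 3.01, 3.01].

### API

Orientations are given as [roll, pitch, yaw] about the fixed x, y, z axes, in that order (R = Rz(yaw) Ry(pitch) Rx(roll)).
In Python, from workcell import env gives the robot as it stands.
- The arm moves only by the tool drive_tool, never from a script. Its argument "commands" is a list of rows, each an object of numbers: "dx", "dy", "dz": the shift along the tool's x, y, z in cm; "ax", "ay", "az": the turn, a rotation vector about the tool's x, y, z in degrees. In form: [{"dx": .., "dy": .., "dz": .., "ax": .., "ay": .., "az": ..}, ...]. A call has 1 to 10 rows; each row is the pose to reach, as a shift and turn from the pose commanded when the call began, along the tool's axes at that moment; what a row does not reach only later rows make up. A row lasts 1/12 s, in which the tool goes at most 41.7 mm and 7.16 degrees, less where a joint would pass 70% of its speed; a pose out of reach is approached as far as the arm can. A call with a gripper value outside its range is refused whole. "jaw" is the finger opening in cm, from 0 to 8.54, set as the call begins (left out, the last holds). The fingers move at their own pace and stop on an object; "force" is the grip in N (left out, the last holds). Time passes only in rows, so rows that repeat a pose let the fingers close. It gives the time, the measured TCP pose, the force, the opening and the grip force at its end, in the units of the state.
- env.read_state(): the state, without advancing time (a new reading comes with each control period).
- env.grab_frame(name): name is "scene" or "side" or "wrist"; returns the picture (384x512x3 uint8, blue, green, red); there is no depth.
- env.camera_model(name): a dict with "fx", "fy", "cx", "cy" (pixels), "D" ([k1, k2, p1, p2, k3] as OpenCV has them; the pictures are not rectified), "eye" and "orientation" of the camera in the world. Camera axes: x right, y up, looking along -z (the intrinsics and any distortion apply to the point x, -y, -z); pixel columns grow to the right and rows downward; lengths in mm; the calibration is good to about 2 mm. A picture is of the moment at which its call begins: read the wrist's pose just before it. camera_model takes no time and is no camera call; for the wrist camera it gives the pose at the moment of the call.
- env.finish_job(): hands the job in; it is judged then, once.
Trained networks look in the newest picture that a camera, given by its name, has taken for a name from the list of things; names that differ only in an ending like _2 or _b are one class to them, and where a whole thing is asked for, a point or a joint stands for the part that bears it (a point fixed in the world has none). Each returns a list of dicts, best first, with "score" (0 to 1); they miss things now and then, are a little off and sometimes report something else, mostly with a low value. They report only what shows in the picture. A call takes as long as a camera call. They do not tell look-alikes from the thing itself.
- env.spot_in(target, camera): "at" ([x, y, z] in mm, in the coordinates of the camera as it stood for that picture, good to about 4 mm: the middle of the surface that is visible of it).
- env.silhouettes(target, camera): "mask" (384x512 bool, what is visible of it).
The state is a dict: "clock": time; "joint_positions": joint angles; "dq": joint speeds; "joint_efforts": joint torques, N m; "tool_pos": TCP position; "ee_rot": TCP orientation; "ft_force": force on the tool from outside, world axes, zero at the start; "ft_torque": the same for the moment, N m; "width": finger opening in mm; "grip_force": force on a finger pad.
Only numpy, scipy, OpenCV 4.12 (cv2) and the standard library are available. Lean on these libraries where they do the work, as an engineer would, in place of code of your own. Each camera call takes 0.05 s, during which the arm holds its last target. There are 200 camera calls.

## Working session

There is one attempt and no reset: what is moved stays moved. The work goes in short steps, Python scripts to look and compute and a tool call to move; the robot and the scene stay as the last step left them, time stands still between calls to the robot, and variables do not carry over. Pictures are saved under pics/ and viewed, at most 13 in all, crops included, and the job is handed in when it is done.

Besides the shell and the picture viewer there is one more tool, called by a JSON object that holds its "method" and its "body". drive_tool: Moves the arm, as the interface text tells. Its arguments: {"type":"object","properties":{"commands":{"type":"array","items":{"type":"object","properties":{"dx":{"type":"number"},"dy":{"type":"number"},"dz":{"type":"number"},"ax":{"type":"number"},"ay":{"type":"number"},"az":{"type":"number"}}}},"jaw":{"type":"number"},"force":{"type":"number"}},"required":["commands"]}

```bash
ls; mkdir -p pics
cat > h.py <<'E'
import numpy as np, cv2
from scipy.spatial.transform import Rotation as R
from workcell import env
F=np.diag([1.,-1,-1])
def rot(o):
    o=np.array(o,float)
    if o.shape==(3,3): return o
    return R.from_euler('xyz',o).as_matrix() if o.size==3 else R.from_quat(o).as_matrix()
def ray(m,px):
    K=np.array([[m['fx'],0,m['cx']],[0,m['fy'],m['cy']],[0,0,1]])
    u=cv2.undistortPoints(np.array([[px]],float),K,np.array(m['D'],float))[0,0]
    return rot(m['orientation'])@F@np.array([u[0],u[1],1.])
def at_z(m,px,z):
    d=ray(m,px);e=np.array(m['eye'],float);return e+d*(z-e[2])/d[2]
def w(m,p): return rot(m['orientation'])@np.array(p)+np.array(m['eye'])
def proj(m,P):
    K=np.array([[m['fx'],0,m['cx']],[0,m['fy'],m['cy']],[0,0,1]])
    c=F@rot(m['orientation']).T@(np.array(P,float)-m['eye'])
    return cv2.projectPoints(c.reshape(1,1,3),np.zeros(3),np.zeros(3),K,np.array(m['D'],float))[0][0,0]
def totool(P,s=None):
    s=s or env.read_state(); return rot(s['ee_rot']).T@(np.array(P)-s['tool_pos'])/10
E
python3 - <<'E'
from h import *
print(env.read_state())
fs=[]
for c in ['scene','wrist']:
    m=env.camera_model(c);print(c,m)
    f=env.grab_frame(c);fs.append(f)
    for t in ['egg_cup','scale','pan_centre','knob_grip','straw_cup','puree_jar','dial_centre','pointer_tip','zero_mark']:
        for d in env.spot_in(t,c)[:4]: print(t,round(d['score'],2),w(m,d['at']).round(0),proj(m,w(m,d['at'])).round(0))
    cv2.imwrite(f'pics/{c}0.png',f)
cv2.imwrite('pics/both.png',cv2.resize(np.hstack(fs),(800,300)))
E
```

```text
pics
{'clock': 0.0, 'joint_positions': array([-0.07017834,  0.52200636, -0.03631406,  1.5999592 ,  0.021197  ,
        1.02111235, -0.11280877]), 'dq': array([ 0.00132321,  0.00052363,  0.00136893, -0.00042017, -0.00058459,
       -0.00087843,  0.00158724]), 'joint_efforts': array([-4.24098413e-03, -9.27110124e+01,  1.97758444e+00, -3.69928443e+01,
        1.76317629e-02,  8.19846697e-03, -6.58496788e-05]), 'tool_pos': array([ 6.24682715e+02, -5.58736400e-02,  2.30748130e+02]), 'ee_rot': array([-3.14049532e+00,  8.20149453e-05,  1.57074195e+00]), 'ft_force': array([-0.40010415,  0.65344868, -0.62245367]), 'ft_torque': array([-0.0366689 ,  0.00201293,  0.01142132]), 'grip_force': 0.0, 'width': 85.25991917445185}
scene {'fx': 365.0115445193487, 'fy': 365.0115445193487, 'cx': 255.2660282252257, 'cy': 192.5096361473542, 'D': array([-0.08051714,  0.        ,  0.        ,  0.        ,  0.        ]), 'eye': array([792.93481737, 428.81189015, 840.71760579]), 'orientation': array([ 6.08097626e-01, -1.78775035e-03,  2.56979313e+00])}
egg_cup 0.92 [573. 183.  48.] [277. 273.]
egg_cup 0.88 [440.
[... 635 characters left out ...]
1,  0.        ,  0.        ,  0.        ,  0.        ]), 'eye': array([624.97461594,  77.93168204, 374.88634506]), 'orientation': array([-0.31303912,  0.00041122, -0.00104413])}
egg_cup 0.88 [577. 170.  38.] [211.  18.]
egg_cup 0.75 [687.  33.  41.] [305. 143.]
egg_cup 0.73 [448. 170.  50.] [88. 14.]
scale 0.67 [506.  18.  63.] [155. 159.]
pan_centre 0.84 [487. -54.  91.] [136. 224.]
knob_grip 0.6 [463.  63. 110.] [ 87. 122.]
straw_cup 0.89 [683. 143. 115.] [323.  25.]
puree_jar 0.57 [678. -78.  77.] [298. 237.]
puree_jar 0.21 [468.  63. 108.] [ 94. 121.]
dial_centre 0.58 [506.  14.  63.] [155. 162.]
pointer_tip 0.49 [539.  51.  67.] [179. 130.]
zero_mark 0.61 [ 533. -258.   15.] [200. 317.]
```

View pics/scene0.png

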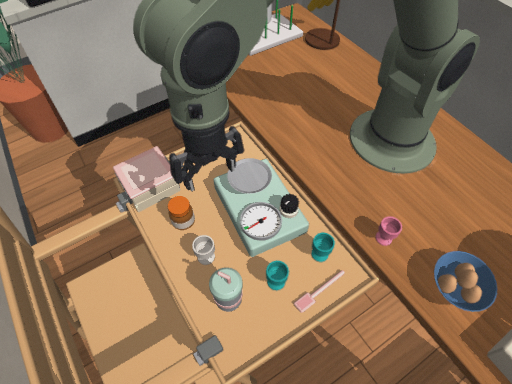

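The scene view shows the white cup at (204,248), between the orange-lidded jar (180,212) and the straw cup (228,288). The dial is at (260,221), the knob at (289,204) and the pan at (249,176). Teal and pink cups are look-alikes.

Run:
```python
from h import *
ims=[]
for c in ['wrist','side']:
    m=env.camera_model(c);f=env.grab_frame(c)
    for t,z in [('egg_cup',50),('knob_grip',106),('pan_centre',92),('puree_jar',78),('straw_cup',100)]:
        for d in env.silhouettes(t,c)[:4]:
            mk=d['mask']; ys,xs=np.nonzero(mk); p=(xs.mean(),ys.mean())
            print(c,t,round(d['score'],2),np.round(p),mk.sum(),at_z(m,p,z).round(0), f[mk].mean(0).round(0))
    ims.append(f)
cv2.imwrite('pics/w1.png',cv2.resize(ims[0],None,fx=1.5,fy=1.5,interpolation=cv2.INTER_CUBIC))
```

```text
wrist egg_cup 0.95 [210.  14.] 1366 [578. 170.  50.] [62. 65. 12.]
wrist egg_cup 0.74 [88. 14.] 1972 [449. 170.  50.] [50. 52.  7.]
wrist egg_cup 0.62 [306. 144.] 1753 [687.  34.  50.] [104. 111. 115.]
wrist knob_grip 0.69 [ 91. 121.] 1992 [465.  64. 106.] [16. 15. 16.]
wrist pan_centre 0.73 [139. 225.] 5950 [490. -55.  92.] [113. 111. 109.]
wrist pan_centre 0.28 [ 91. 121.] 1972 [456.  63.  92.] [14. 14. 15.]
wrist puree_jar 0.61 [300. 235.] 2342 [680. -75.  78.] [ 22.  62. 126.]
wrist straw_cup 0.68 [326.  28.] 4521 [689. 145. 100.] [ 99. 108.  92.]
side egg_cup 0.96 [312. 174.] 551 [678.  27.  50.] [127. 135. 138.]
side egg_cup 0.93 [135. 167.] 516 [272. 230.  50.] [ 92.  72. 143.]
side egg_cup 0.77 [250. 149.] 404 [572. 179.  50.] [91. 93. 19.]
side knob_grip 0.76 [224. 176.] 302 [453.  49. 106.] [26. 26. 26.]
side pan_centre 0.64 [260. 208.] 1677 [494. -62.  92.] [155. 151. 146.]
side puree_jar 0.79 [339. 207.] 896 [ 662. -118.   78.] [ 42.  82. 140.]
side straw_cup 0.65 [294. 139.] 1008 [668. 115. 100.] [110. 115. 109.]
```

View pics/w1.png

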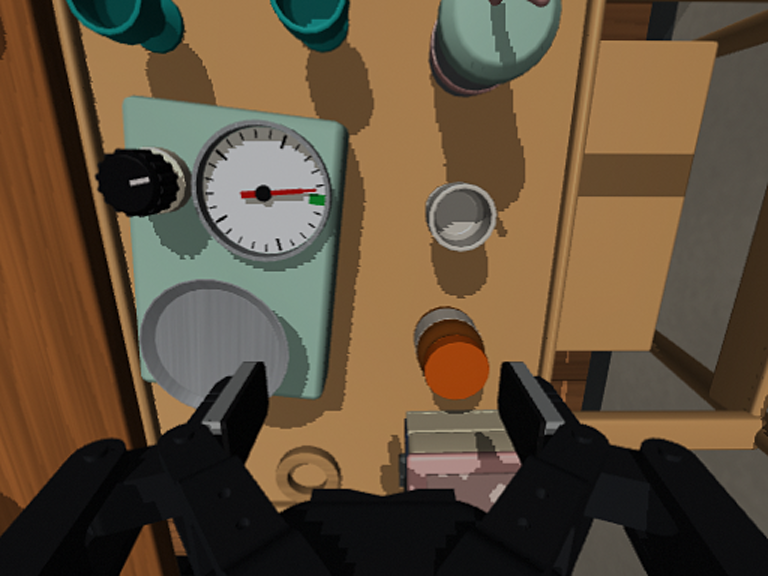

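The wrist view (1.5x) shows the white cup's rim centred at (461,216). The pointer stands about 8° anticlockwise of the green block. The jar and straw cup are about 110 mm either side in y, so closing along x is free.

{"method": "drive_tool", "body": {"commands": [{"dx":1.2,"dy":2.2,"dz":2.0},{"dx":2.6,"dy":4.6,"dz":5.0},{"dx":3.4,"dy":6.2,"dz":8.0},{"dx":3.4,"dy":6.2,"dz":8.0},{"dx":3.4,"dy":6.2,"dz":8.0}], "jaw": 8.5, "force": 25}}

```text
validation failed for argument at $.co...
```

Run:
```python
from h import *
s=env.read_state();print(s['clock'],s['tool_pos'],s['ee_rot'])
for c in ['wrist','scene']:
    m=env.camera_model(c);f=env.grab_frame(c)
    for d in env.silhouettes('egg_cup',c)[:4]:
        mk=d['mask']; ys,xs=np.nonzero(mk); p=(xs.mean(),ys.mean())
        print(c,round(d['score'],2),np.round(p),mk.sum(),at_z(m,p,50).round(1),xs.min(),xs.max(),ys.min(),ys.max())
    for d in env.spot_in('straw_cup',c)[:2]: print(w(m,d['at']))
    cv2.imwrite(f'pics/{c}2.png',cv2.resize(f,None,fx=1.5,fy=1.5))
```

```text
1.6 [6.25001110e+02 3.40439463e-03 2.31310102e+02] [ 3.14157902e+00 -2.74500395e-05  1.57077519e+00]
wrist 0.92 [210.  14.] 1402 [577.6 169.6  50. ] 180 233 0 35
wrist 0.78 [306. 143.] 1684 [686.5  33.9  50. ] 283 329 121 167
wrist 0.58 [88. 14.] 1969 [448.7 170.5  50. ] 45 122 0 35
[685.26143842 143.5400802  115.04069437]
scene 0.92 [204. 249.] 544 [686.3  39.7  50. ] 192 214 235 264
scene 0.89 [388. 230.] 528 [277.4 242.1  50. ] 376 401 217 244
scene 0.62 [277. 274.] 540 [575.2 185.9  50. ] 266 289 261 289
scene 0.56 [322. 247.] 491 [445.3 187.   50. ] 312 333 233 262
[695.84930874 174.47339764 109.20785518]
```

View pics/wrist2.png

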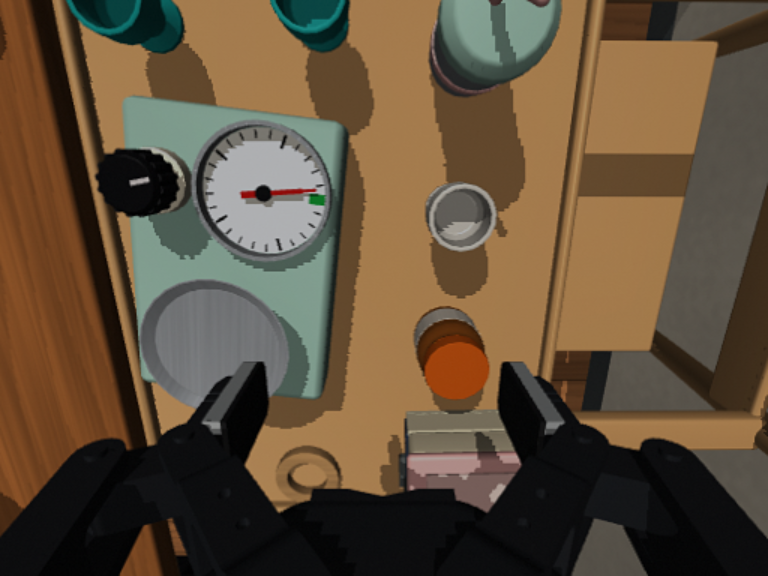

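The move was refused, so the picture hasn't changed. I'll retry with full rows.

{"method": "drive_tool", "body": {"commands": [{"dx":1.2,"dy":2.2,"dz":2.0,"ax":0,"ay":0,"az":0},{"dx":2.6,"dy":4.6,"dz":5.0,"ax":0,"ay":0,"az":0},{"dx":3.4,"dy":6.2,"dz":8.0,"ax":0,"ay":0,"az":0},{"dx":3.4,"dy":6.2,"dz":8.0,"ax":0,"ay":0,"az":0},{"dx":3.4,"dy":6.2,"dz":8.0,"ax":0,"ay":0,"az":0}], "jaw": 8.5, "force": 25}}

```text
clock: 2.32
tool_pos: [686.3, 34.4, 149.2]
ee_rot: [-3.138, 0.0, 1.572]
ft_force: [0.2, -0.4, 1.0]
width: 85.1
grip_force: 0.0
```

Run:
```python
from h import *
s=env.read_state();print(s['clock'],s['tool_pos'],s['ee_rot'])
for c in ['wrist']:
    m=env.camera_model(c);f=env.grab_frame(c);print(m['eye'])
    for d in env.silhouettes('egg_cup',c)[:4]:
        mk=d['mask']; ys,xs=np.nonzero(mk); p=(xs.mean(),ys.mean())
        print(c,round(d['score'],2),np.round(p),mk.sum(),at_z(m,p,50).round(1),xs.min(),xs.max(),ys.min(),ys.max())
    for d in env.spot_in('egg_cup',c)[:2]: print(w(m,d['at']))
    print(proj(m,[686.3,34.4,68]),proj(m,[686.3,34.4,0]))
    cv2.imwrite(f'pics/{c}3.png',cv2.resize(f,None,fx=1.5,fy=1.5))
```

```text
2.3167 [686.25591131  34.37544899 149.16985718] [-3.13809181e+00  3.30449848e-04  1.57154652e+00]
[686.69131945 112.38736189 292.78756317]
wrist 0.9 [254. 192.] 2755 [685.   32.7  50. ] 226 282 160 223
wrist 0.77 [11. 31.] 1071 [488.3 170.3  50. ] 0 25 4 54
wrist 0.66 [119.  23.] 3881 [577.6 175.1  50. ] 67 163 0 53
[575.18812004 174.11059654  49.20911826]
[682.73713793  30.86218774  44.75242367]
[255.4844273 197.0135212] [255.59669485 177.32313009]
```

View pics/wrist3.png

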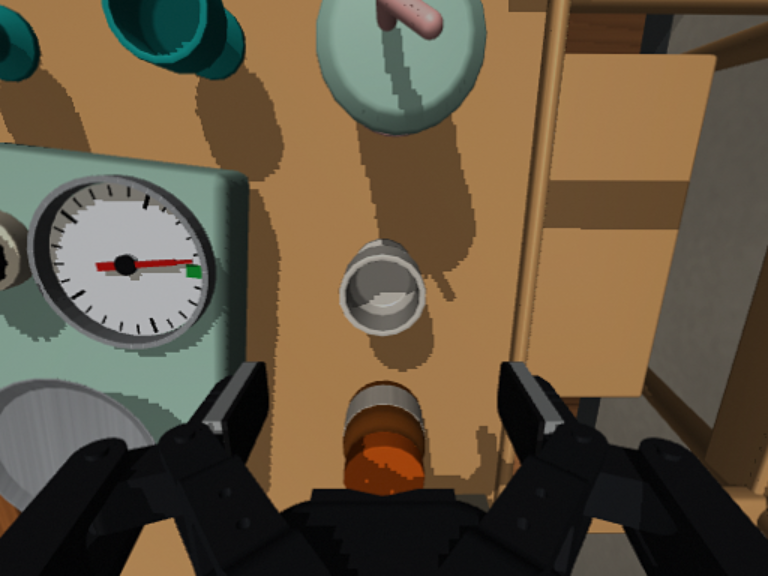

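The rim centre at (383,294) in the 1.5x view agrees with the projected tool axis to about 1 mm, so I'll go straight down and grip.

{"method": "drive_tool", "body": {"commands": [{"dx":0,"dy":-0.1,"dz":3.5,"ax":0,"ay":0,"az":0},{"dx":0,"dy":-0.1,"dz":7.0,"ax":0,"ay":0,"az":0},{"dx":0,"dy":-0.1,"dz":9.5,"ax":0,"ay":0,"az":0},{"dx":0,"dy":-0.1,"dz":11.5,"ax":0,"ay":0,"az":0},{"dx":0,"dy":-0.1,"dz":11.5,"ax":0,"ay":0,"az":0},{"dx":0,"dy":-0.1,"dz":11.5,"ax":0,"ay":0,"az":0}]}}

```text
clock: 2.97
tool_pos: [686.1, 33.5, 37.4]
ee_rot: [3.141, 0.0, 1.57]
ft_force: [-1.1, 0.0, 1.3]
width: 85.0
grip_force: 0.0
```

{"method": "drive_tool", "body": {"commands": [{"dx":0,"dy":0,"dz":0,"ax":0,"ay":0,"az":0},{"dx":0,"dy":0,"dz":0,"ax":0,"ay":0,"az":0},{"dx":0,"dy":0,"dz":0,"ax":0,"ay":0,"az":0},{"dx":0,"dy":0,"dz":0,"ax":0,"ay":0,"az":0},{"dx":0,"dy":0,"dz":0,"ax":0,"ay":0,"az":0},{"dx":0,"dy":0,"dz":0,"ax":0,"ay":0,"az":0},{"dx":0,"dy":0,"dz":0,"ax":0,"ay":0,"az":0},{"dx":0,"dy":0,"dz":0,"ax":0,"ay":0,"az":0}], "jaw": 4.0, "force": 25}}

```text
clock: 3.63
tool_pos: [686.9, 34.0, 38.3]
ee_rot: [3.139, -0.0, 1.571]
ft_force: [-3.3, -0.8, 12.3]
width: 51.7
grip_force: 24.0
```

{"method": "drive_tool", "body": {"commands": [{"dx":0,"dy":0,"dz":-1.0,"ax":0,"ay":0,"az":0},{"dx":0,"dy":0,"dz":-4.0,"ax":0,"ay":0,"az":0},{"dx":0,"dy":0,"dz":-7.5,"ax":0,"ay":0,"az":0},{"dx":0,"dy":0,"dz":-11.0,"ax":0,"ay":0,"az":0},{"dx":0,"dy":0,"dz":-14.0,"ax":0,"ay":0,"az":0},{"dx":0,"dy":0,"dz":-14.0,"ax":0,"ay":0,"az":0},{"dx":0,"dy":0,"dz":-14.0,"ax":0,"ay":0,"az":0}]}}

```text
clock: 4.22
tool_pos: [686.9, 34.0, 179.2]
ee_rot: [3.137, -0.0, 1.571]
ft_force: [-0.2, 0.5, -2.3]
width: 51.8
grip_force: 26.7
```

Run:
```python
from h import *
s=env.read_state();print(s['clock'],s['tool_pos'],s['width'],s['grip_force'],s['ft_force'])
ims=[]
for c in ['wrist','scene','side']:
    m=env.camera_model(c);f=env.grab_frame(c);ims.append(f)
    for d in env.silhouettes('pan_centre',c)[:2]:
        mk=d['mask'].astype(np.uint8); cs=max(cv2.findContours(mk,0,1)[0],key=cv2.contourArea)
        e=cv2.fitEllipse(cs); print(c,round(d['score'],2),e,at_z(m,e[0],93).round(1))
    for d in env.spot_in('pan_centre',c)[:1]: print(c,w(m,d['at']))
    cv2.imwrite(f'pics/{c}4.png',f)
cv2.imwrite('pics/c4.png',np.hstack([cv2.resize(ims[1][130:280,160:340],None,fx=2.2,fy=2.2,interpolation=2),cv2.resize(ims[2][120:270,190:370],None,fx=2.2,fy=2.2,interpolation=2)]))
```

```text
4.2167 [686.93964875  33.9888904  179.19894546] 51.774423445473374 26.742774110134633 [-0.1947584   0.47401941 -2.32594827]
wrist 0.8 ((57.6531982421875, 278.33660888671875), (85.16670227050781, 103.16438293457031), 84.62899017333984) [487.1 -54.4  93. ]
wrist [484.20404277 -52.84414807  90.58884989]
scene 0.84 ((249.48785400390625, 175.2863006591797), (34.069217681884766, 43.148799896240234), 91.86714172363281) [493.4 -61.8  93. ]
scene 0.63 ((313.5445861816406, 294.62335205078125), (12.892073631286621, 63.195552825927734), 50.92932891845703) [548.6 278.3  93. ]
scene [492.61556477 -62.56145806  89.92359996]
side 0.61 ((260.0649108886719, 207.73077392578125), (38.66654586791992, 52.898765563964844), 90.29022216796875) [493.9 -62.6  93. ]
side 0.26 ((223.79066467285156, 176.0936737060547), (18.535497665405273, 19.53191375732422), 53.49116897583008) [456.6  62.8  93. ]
side [498.2116076  -59.56249773  88.00324243]
```

View pics/c4.png

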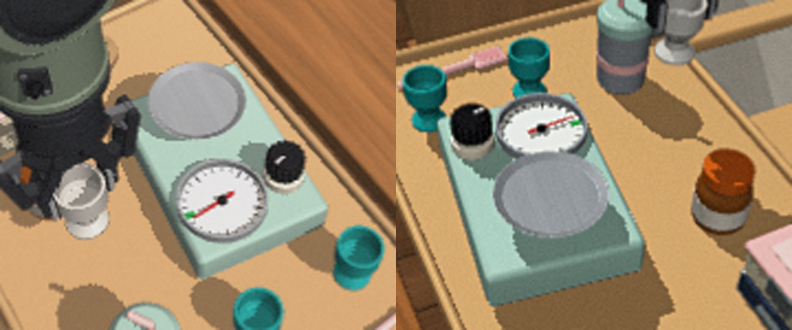

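The cup is upright in the jaws, and scene and side agree on the pan at about (493,-62). I'll carry the cup over it.

{"method": "drive_tool", "body": {"commands": [{"dx":-0.6,"dy":-1.2,"dz":0,"ax":0,"ay":0,"az":0},{"dx":-1.8,"dy":-3.6,"dz":0,"ax":0,"ay":0,"az":0},{"dx":-3.2,"dy":-6.6,"dz":0,"ax":0,"ay":0,"az":0},{"dx":-4.8,"dy":-9.8,"dz":0,"ax":0,"ay":0,"az":0},{"dx":-6.3,"dy":-12.9,"dz":0,"ax":0,"ay":0,"az":0},{"dx":-7.7,"dy":-15.8,"dz":0,"ax":0,"ay":0,"az":0},{"dx":-8.8,"dy":-18.0,"dz":0,"ax":0,"ay":0,"az":0},{"dx":-9.5,"dy":-19.4,"dz":0,"ax":0,"ay":0,"az":0},{"dx":-9.5,"dy":-19.4,"dz":0,"ax":0,"ay":0,"az":0},{"dx":-9.5,"dy":-19.4,"dz":0,"ax":0,"ay":0,"az":0}]}}

```text
clock: 5.5
tool_pos: [492.0, -61.3, 176.6]
ee_rot: [3.141, 0.0, 1.57]
ft_force: [1.4, -0.3, -0.3]
width: 52.0
grip_force: 26.7
```

Run:
```python
from h import *
s=env.read_state();print(s['clock'],s['tool_pos'],s['width'],s['grip_force'],s['ft_force'])
for c in ['wrist','scene','side']:
    m=env.camera_model(c);f=env.grab_frame(c)
    for t in ['pan_centre','egg_cup']:
        for d in env.silhouettes(t,c)[:2]:
            ys,xs=np.nonzero(d['mask']);print(c,t,round(d['score'],2),xs.min(),xs.max(),ys.min(),ys.max(),at_z(m,(xs.mean(),ys.mean()),93).round())
    if c=='wrist':
        P=[np.array([493+58*np.cos(a),-61+58*np.sin(a),94]) for a in np.linspace(0,6.28,40)]
        for p in P: cv2.circle(f,tuple(int(v) for v in proj(m,p)),1,(0,0,255),-1)
        cv2.imwrite('pics/w5.png',cv2.resize(f,None,fx=1.5,fy=1.5))
```

```text
5.5 [491.98429161 -61.30097754 176.61860129] 51.9539779531157 26.726873891766445 [ 1.35302394 -0.32154266 -0.27693319]
wrist pan_centre 0.64 193 322 134 234 [495. -45.  93.]
wrist egg_cup 0.63 203 306 188 312 [ 491. -121.   93.]
scene pan_centre 0.74 228 271 160 193 [500. -56.  93.]
scene egg_cup 0.96 242 261 137 171 [ 451. -120.   93.]
scene egg_cup 0.95 376 401 217 244 [305. 253.  93.]
side egg_cup 0.89 249 271 160 199 [529.  20.  93.]
side egg_cup 0.76 193 212 149 179 [427. 127.  93.]
```

View pics/w5.png

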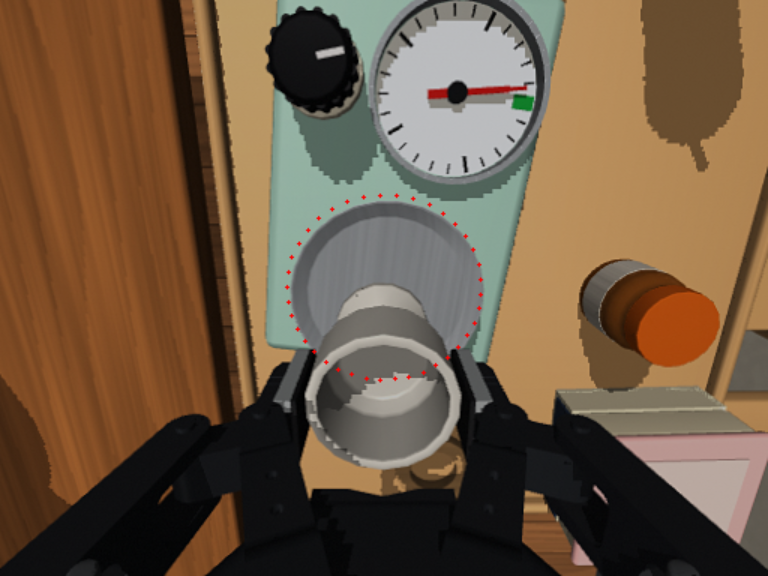

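The projected rim circle sits about 3 mm off the visible rim, so the pan centre is at about (494,-64). I'll correct for that and come down slowly.

{"method": "drive_tool", "body": {"commands": [{"dx":-0.3,"dy":0.1,"dz":1.5,"ax":0,"ay":0,"az":0},{"dx":-0.3,"dy":0.1,"dz":3.0,"ax":0,"ay":0,"az":0},{"dx":-0.3,"dy":0.1,"dz":4.0,"ax":0,"ay":0,"az":0},{"dx":-0.3,"dy":0.1,"dz":4.5,"ax":0,"ay":0,"az":0},{"dx":-0.3,"dy":0.1,"dz":4.5,"ax":0,"ay":0,"az":0},{"dx":-0.3,"dy":0.1,"dz":4.5,"ax":0,"ay":0,"az":0}]}}

```text
clock: 6.45
tool_pos: [493.1, -63.9, 131.4]
ee_rot: [-3.141, -0.0, 1.571]
ft_force: [-0.3, -0.1, -0.2]
width: 52.0
grip_force: 26.7
```

{"method": "drive_tool", "body": {"commands": [{"dx":0,"dy":0,"dz":0.1,"ax":0,"ay":0,"az":0},{"dx":0,"dy":0,"dz":0.2,"ax":0,"ay":0,"az":0},{"dx":0,"dy":0,"dz":0.3,"ax":0,"ay":0,"az":0},{"dx":0,"dy":0,"dz":0.4,"ax":0,"ay":0,"az":0},{"dx":0,"dy":0,"dz":0.4,"ax":0,"ay":0,"az":0},{"dx":0,"dy":0,"dz":0.4,"ax":0,"ay":0,"az":0},{"dx":0,"dy":0,"dz":0.4,"ax":0,"ay":0,"az":0}]}}

```text
clock: 7.03
tool_pos: [493.0, -64.0, 127.4]
ee_rot: [3.142, 0.0, 1.571]
ft_force: [0.5, 0.1, -1.2]
width: 51.6
grip_force: 26.7
```

Run:
```python
from h import *
s=env.read_state();print(s['clock'],s['tool_pos'],s['ft_force'])
ims=[env.grab_frame(c) for c in ['wrist','side']]
cv2.imwrite('pics/c6.png',np.hstack([cv2.resize(ims[0][0:200,150:400],None,fx=1.6,fy=1.6),cv2.resize(ims[1][140:240,210:310],(320,320),interpolation=2)]))
```

```text
7.0333 [492.9929969  -64.00455225 127.35852986] [ 0.52710106  0.07635282 -1.19712425]
```

View pics/c6.png

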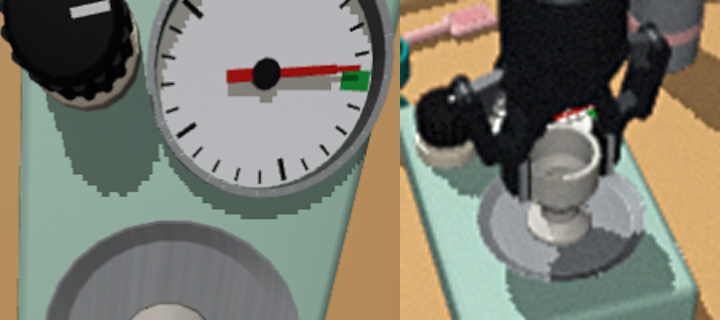

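The disc hasn't turned, so the cup isn't touching yet. The foot looks centred, so I'll go down 2 mm at a time and use the dial as the load gauge.

```bash
cat >> h.py <<'E'
def dial(name=None,c='wrist'):
    m=env.camera_model(c);f=env.grab_frame(c)
    h=cv2.cvtColor(f,cv2.COLOR_BGR2HSV).astype(int);H,S,V=h[...,0],h[...,1],h[...,2]
    g=((H>50)&(H<75)&(S>150)).astype(np.uint8); r=(((H<6)|(H>174))&(S>170)&(V>60)).astype(np.uint8)
    C0=np.array([525,58,65.])
    out={}
    yy,xx=np.mgrid[:384,:512]
    pc=proj(m,C0); rad=np.linalg.norm(proj(m,C0+[60,0,0])-pc)
    near=(np.hypot(xx-pc[0],yy-pc[1])<rad)
    for n,k in (('green',g&near),('red',r&near)):
        ys,xs=np.nonzero(k); out[n]=(len(xs),np.array([at_z(m,p,65)[:2] for p in zip(xs,ys)]))
    if name: cv2.imwrite(name,f)
    return out
E
python3 - <<'E'
from h import *
o=dial()
for n in o: print(n,o[n][0],o[n][1].mean(0) if o[n][0] else '', o[n][1].min(0) if o[n][0] else '',o[n][1].max(0) if o[n][0] else '')
c=o['red'][1]; print(c[c[:,0].argmax()],c[c[:,0].argmin()])
m=env.camera_model('wrist')
print('dialc',at_z(m,(150+265/1.6,74/1.6),65),'knob',at_z(m,(150+68/1.6,22/1.6),106))
E
```

```text
green 193 [573.26444733  50.39586359] [473.24638129  11.87323276] [579.6006233   60.83146986]
red 340 [544.75617839  53.57866906] [518.4964213   49.71217431] [575.02261761  56.00525321]
[575.02261761  54.7732146 ] [518.4964213   54.06556729]
dialc [534.87337655  52.68085146  65.        ] knob [459.52083659  60.70037112 106.        ]
```

{"method": "drive_tool", "body": {"commands": [{"dx":0,"dy":0,"dz":0.1,"ax":0,"ay":0,"az":0},{"dx":0,"dy":0,"dz":0.2,"ax":0,"ay":0,"az":0},{"dx":0,"dy":0,"dz":0.2,"ax":0,"ay":0,"az":0},{"dx":0,"dy":0,"dz":0.2,"ax":0,"ay":0,"az":0},{"dx":0,"dy":0,"dz":0.2,"ax":0,"ay":0,"az":0},{"dx":0,"dy":0,"dz":0.2,"ax":0,"ay":0,"az":0},{"dx":0,"dy":0,"dz":0.2,"ax":0,"ay":0,"az":0},{"dx":0,"dy":0,"dz":0.2,"ax":0,"ay":0,"az":0}]}}

```text
clock: 7.85
tool_pos: [493.0, -64.0, 125.3]
ee_rot: [3.142, 0.0, 1.571]
ft_force: [0.3, -0.3, -0.5]
width: 52.0
grip_force: 26.8
```

Run:
```python
from h import *
o=dial()
for n in o: print(n,o[n][0],o[n][1].mean(0) if o[n][0] else '')
```

```text
green 8 [536.66602141  69.44135549]
red 355 [544.71229017  53.57529204]
```

```bash
sed -i 's/C0=.*/C0=np.array([534.,53,65.])/' h.py
python3 - <<'E'
from h import *
f=env.grab_frame('wrist'); s=env.grab_frame('scene')
cv2.imwrite('pics/c7.png',np.hstack([cv2.resize(f[0:200,150:400],None,fx=1.6,fy=1.6),cv2.resize(s[180:260,220:300],(320,320),interpolation=2)]))
E
```

```text
(no output)
```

View pics/c7.png

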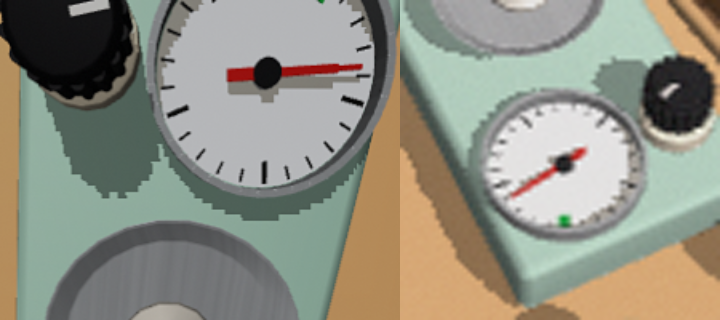

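The disc has turned about 60° (a 2 mm sink), so the cup's weight is nearly on the pan. I'll release it and rise.

{"method": "drive_tool", "body": {"commands": [{"dx":0,"dy":0,"dz":0,"ax":0,"ay":0,"az":0},{"dx":0,"dy":0,"dz":0,"ax":0,"ay":0,"az":0},{"dx":0,"dy":0,"dz":0,"ax":0,"ay":0,"az":0},{"dx":0,"dy":0,"dz":0,"ax":0,"ay":0,"az":0},{"dx":0,"dy":0,"dz":0,"ax":0,"ay":0,"az":0},{"dx":0,"dy":0,"dz":0,"ax":0,"ay":0,"az":0}], "jaw": 8.0}}

```text
clock: 8.5
tool_pos: [493.0, -64.0, 125.3]
ee_rot: [-3.142, -0.0, 1.571]
ft_force: [-0.3, 0.0, 1.1]
width: 80.1
grip_force: 0.0
```

{"method": "drive_tool", "body": {"commands": [{"dx":0,"dy":0,"dz":-1.0,"ax":0,"ay":0,"az":0},{"dx":0,"dy":0,"dz":-3.0,"ax":0,"ay":0,"az":0},{"dx":0,"dy":0,"dz":-6.0,"ax":0,"ay":0,"az":0},{"dx":0,"dy":0,"dz":-8.0,"ax":0,"ay":0,"az":0},{"dx":0,"dy":0,"dz":-8.0,"ax":0,"ay":0,"az":0},{"dx":0,"dy":0,"dz":-8.0,"ax":0,"ay":0,"az":0}]}}

```text
clock: 9.0
tool_pos: [493.5, -64.1, 206.8]
ee_rot: [3.139, 0.0, 1.571]
ft_force: [-0.5, -0.2, 0.3]
width: 80.0
grip_force: 0.0
```

Run:
```python
from h import *
print(env.read_state()['tool_pos'])
m=env.camera_model('wrist');o=dial()
f=env.grab_frame('wrist');cv2.imwrite('pics/w8.png',cv2.resize(f,None,fx=1.5,fy=1.5))
for n in o: print(n,o[n][0],o[n][1].mean(0) if o[n][0] else '')
for t,z in [('egg_cup',50),('pan_centre',92),('knob_grip',106),('dial_centre',65)]:
    for d in env.silhouettes(t,'wrist')[:2]:
        ys,xs=np.nonzero(d['mask']);print(t,round(d['score'],2),xs.min(),xs.max(),ys.min(),ys.max(),at_z(m,(xs.mean(),ys.mean()),z).round(1))
```

```text
[493.52309097 -64.06884301 206.82472956]
green 105 [554.92584769  86.16702086]
red 154 [544.71008432  53.42115406]
egg_cup 0.96 221 287 165 239 [492.5 -98.4  50. ]
pan_centre 0.66 199 313 127 235 [495.6 -47.2  92. ]
knob_grip 0.86 187 238 15 73 [459.3  61.3 106. ]
knob_grip 0.17 183 363 0 235 [503.2  18.5 106. ]
dial_centre 0.66 183 362 0 235 [504.8  19.4  65. ]
```

View pics/w8.png

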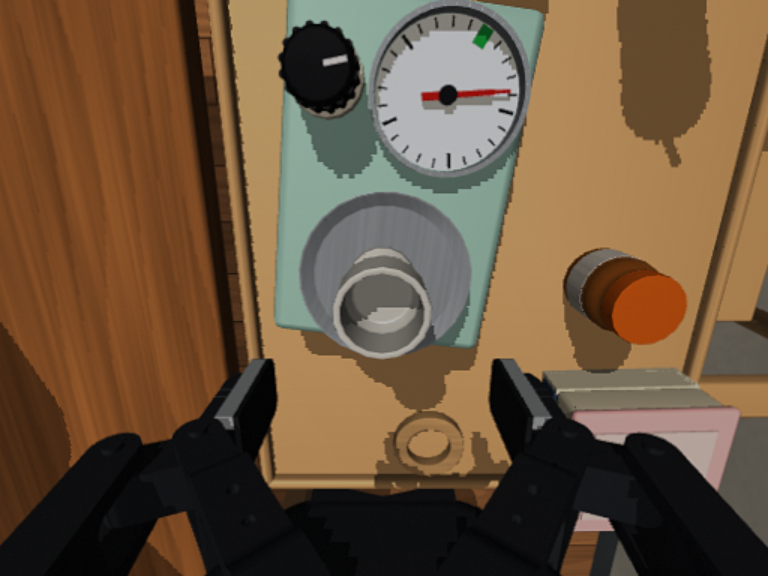

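The cup stands upright in the middle of the pan. The green block is at (483,37) around the dial centre (447,95), about 59°, and the pointer is at about 3°. The knob therefore needs about 93° anticlockwise. I'll go above it.

{"method": "drive_tool", "body": {"commands": [{"dx":2.0,"dy":-0.5,"dz":0,"ax":0,"ay":0,"az":0},{"dx":5.0,"dy":-1.4,"dz":0,"ax":0,"ay":0,"az":0},{"dx":8.5,"dy":-2.4,"dz":0,"ax":0,"ay":0,"az":0},{"dx":11.5,"dy":-3.2,"dz":0,"ax":0,"ay":0,"az":0},{"dx":12.5,"dy":-3.5,"dz":2,"ax":0,"ay":0,"az":0},{"dx":12.5,"dy":-3.5,"dz":5,"ax":0,"ay":0,"az":0},{"dx":12.5,"dy":-3.5,"dz":6.5,"ax":0,"ay":0,"az":0},{"dx":12.5,"dy":-3.5,"dz":6.5,"ax":0,"ay":0,"az":0},{"dx":12.5,"dy":-3.5,"dz":6.5,"ax":0,"ay":0,"az":0}], "jaw": 6.5}}

```text
clock: 10.05
tool_pos: [457.6, 60.9, 140.0]
ee_rot: [-3.14, 0.0, 1.571]
ft_force: [1.3, 0.5, 0.8]
width: 65.0
grip_force: 0.0
```

Run:
```python
from h import *
s=env.read_state();print(s['tool_pos'],s['joint_positions'][6],s['width'])
m=env.camera_model('wrist')
f=env.grab_frame('wrist')
for d in env.silhouettes('knob_grip','wrist')[:2]:
        ys,xs=np.nonzero(d['mask']);print(round(d['score'],2),xs.min(),xs.max(),ys.min(),ys.max(),at_z(m,(xs.mean(),ys.mean()),100).round(1))
P=[proj(m,[459+21*np.cos(a),61+21*np.sin(a),106]) for a in np.linspace(0,6.28,30)]
for p in P: cv2.circle(f,tuple(int(v) for v in p),1,(0,0,255),-1)
cv2.imwrite('pics/w9.png',cv2.resize(f[100:300,130:430],None,fx=2,fy=2))
```

```text
[457.61238208  60.91252185 139.95667175] -0.3193056611064323 65.00050571520319
0.73 225 284 179 241 [457.   64.7 100. ]
```

View pics/w9.png

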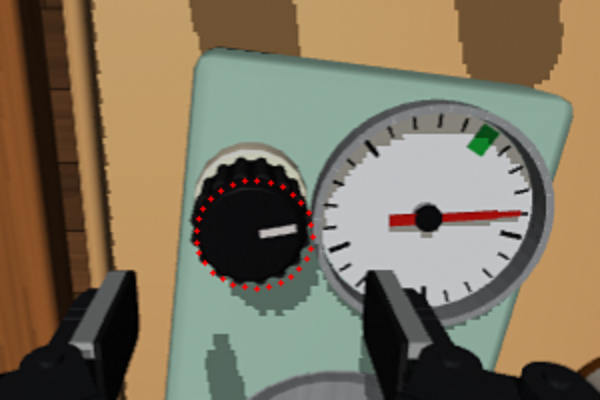

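The projected circle matches the knob top to about 1 mm, so I'll descend and grip.

{"method": "drive_tool", "body": {"commands": [{"dx":0,"dy":-0.1,"dz":2.0,"ax":0,"ay":0,"az":0},{"dx":0,"dy":-0.1,"dz":4.0,"ax":0,"ay":0,"az":0},{"dx":0,"dy":-0.1,"dz":5.5,"ax":0,"ay":0,"az":0},{"dx":0,"dy":-0.1,"dz":6.1,"ax":0,"ay":0,"az":0},{"dx":0,"dy":-0.1,"dz":6.1,"ax":0,"ay":0,"az":0}]}}

```text
clock: 10.57
tool_pos: [457.0, 60.9, 79.1]
ee_rot: [-3.141, 0.0, 1.57]
ft_force: [-0.8, 0.4, -0.4]
width: 65.3
grip_force: 0.0
```

{"method": "drive_tool", "body": {"commands": [{"dx":0,"dy":0,"dz":0,"ax":0,"ay":0,"az":0},{"dx":0,"dy":0,"dz":0,"ax":0,"ay":0,"az":0},{"dx":0,"dy":0,"dz":0,"ax":0,"ay":0,"az":0},{"dx":0,"dy":0,"dz":0,"ax":0,"ay":0,"az":0},{"dx":0,"dy":0,"dz":0,"ax":0,"ay":0,"az":0}], "jaw": 3.0, "force": 30}}

```text
clock: 10.98
tool_pos: [457.5, 61.0, 80.5]
ee_rot: [3.14, -0.0, 1.571]
ft_force: [-2.6, -0.4, 9.3]
width: 41.1
grip_force: 29.1
```

{"method": "drive_tool", "body": {"commands": [{"dx":0,"dy":0,"dz":0,"ax":0,"ay":0,"az":-4},{"dx":0,"dy":0,"dz":0,"ax":0,"ay":0,"az":-10},{"dx":0,"dy":0,"dz":0,"ax":0,"ay":0,"az":-16},{"dx":0,"dy":0,"dz":0,"ax":0,"ay":0,"az":-22},{"dx":0,"dy":0,"dz":0,"ax":0,"ay":0,"az":-28},{"dx":0,"dy":0,"dz":0,"ax":0,"ay":0,"az":-34},{"dx":0,"dy":0,"dz":0,"ax":0,"ay":0,"az":-40},{"dx":0,"dy":0,"dz":0,"ax":0,"ay":0,"az":-40},{"dx":0,"dy":0,"dz":0,"ax":0,"ay":0,"az":-40}]}}

```text
clock: 11.73
tool_pos: [458.8, 61.5, 80.6]
ee_rot: [3.138, 0.002, 2.27]
ft_force: [5.8, 3.6, 0.9]
width: 40.8
grip_force: 30.7
```

```bash
cat >> h.py <<'E'
def ang():
    for c in ['wrist','scene','side']:
        o=dial(None,c); G,r=o['green'],o['red']
        if G[0]<4 or r[0]<10: print(c,'few',G[0],r[0]); continue
        C=np.array([534.,53.]); Pg=G[1].mean(0)-C
        v=r[1]-C; far=v[np.hypot(*v.T)>20]; far=far[far@(r[1].mean(0)-C)>0]
        if len(far)==0: print(c,'nofar'); continue
        a=lambda q: np.degrees(np.arctan2(q[1],q[0]))
        print(c,G[0],r[0],'green',a(Pg).round(1),np.hypot(*Pg).round(1),'red',a(far.mean(0)).round(1),np.hypot(*far.T).max().round(1))
E
python3 - <<'E'
from h import *
s=env.read_state();print(s['joint_positions'][6],s['tool_pos'])
ang()
E
```

```text
0.17426154775183722 [458.77148807  61.47445325  80.62490356]
wrist few 36 0
scene few 4 4
side few 6 4
```

{"method": "drive_tool", "body": {"commands": [{"dx":0,"dy":0,"dz":0,"ax":0,"ay":0,"az":-4},{"dx":0,"dy":0,"dz":0,"ax":0,"ay":0,"az":-10},{"dx":0,"dy":0,"dz":0,"ax":0,"ay":0,"az":-16},{"dx":0,"dy":0,"dz":0,"ax":0,"ay":0,"az":-22},{"dx":0,"dy":0,"dz":0,"ax":0,"ay":0,"az":-28},{"dx":0,"dy":0,"dz":0,"ax":0,"ay":0,"az":-34},{"dx":0,"dy":0,"dz":0,"ax":0,"ay":0,"az":-40},{"dx":0,"dy":0,"dz":0,"ax":0,"ay":0,"az":-40},{"dx":0,"dy":0,"dz":0,"ax":0,"ay":0,"az":-40}]}}

```text
clock: 12.63
tool_pos: [459.5, 62.7, 80.7]
ee_rot: [3.138, 0.005, 2.968]
ft_force: [8.0, 11.3, -5.9]
width: 40.7
grip_force: 31.5
```

Run:
```python
from h import *
s=env.read_state();print(s['joint_positions'],s['tool_pos'])
ims=[env.grab_frame(c) for c in ['scene','side']]
cv2.imwrite('pics/c10.png',np.hstack([cv2.resize(ims[0][175:265,215:305],(390,390),interpolation=2),cv2.resize(ims[1][135:225,200:290],(390,390),interpolation=2)]))
```

```text
[ 0.09004027  0.54723784 -0.45594927  2.12153685  0.44504812  0.55807697
  0.70807318] [459.52500494  62.7023018   80.71704244]
```

View pics/c10.png

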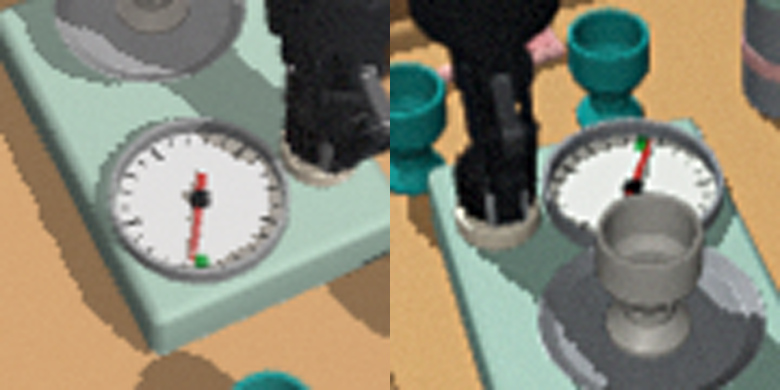

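The cup stands upright and the pointer tip is nearly at the green block. In the scene crop the tip is at (194,262), the green at (203,261) and the centre at (199,199); in the side crop the tip is at (650,146), the green at (643,146) and the centre at (632,187).

Run:
```python
from h import *
k=390/90
for c,o,off,pts in [('scene',(215,175),0,[(199,199),(194,262),(203,261)]),('side',(200,135),390,[(632,187),(651,146),(643,145)])]:
    m=env.camera_model(c)
    q=[at_z(m,(o[0]+(x-off)/k,o[1]+y/k),65)[:2] for x,y in pts]
    print(c,np.round(q,1),[np.degrees(np.arctan2(*(p-q[0])[::-1])).round(1) for p in q[1:]],[np.hypot(*(p-q[0])).round() for p in q[1:]])
```

```text
scene [[533.9  54.5]
 [558.3  86.8]
 [553.8  88.9]] [np.float64(52.8), np.float64(59.9)] [np.float64(40.0), np.float64(40.0)]
side [[534.7  53.3]
 [558.6  80.5]
 [554.7  83.1]] [np.float64(48.7), np.float64(56.1)] [np.float64(36.0), np.float64(36.0)]
```

About 7° of pointer remains, so 12° more of the knob.

{"method": "drive_tool", "body": {"commands": [{"dx":0,"dy":0,"dz":0,"ax":0,"ay":0,"az":-4},{"dx":0,"dy":0,"dz":0,"ax":0,"ay":0,"az":-8},{"dx":0,"dy":0,"dz":0,"ax":0,"ay":0,"az":-12},{"dx":0,"dy":0,"dz":0,"ax":0,"ay":0,"az":-12},{"dx":0,"dy":0,"dz":0,"ax":0,"ay":0,"az":-12}]}}

```text
clock: 13.15
tool_pos: [459.6, 63.2, 80.7]
ee_rot: [3.138, 0.006, -3.105]
ft_force: [9.4, 12.9, -6.3]
width: 41.0
grip_force: 31.6
```

{"method": "drive_tool", "body": {"commands": [{"dx":0,"dy":0,"dz":0,"ax":0,"ay":0,"az":0},{"dx":0,"dy":0,"dz":0,"ax":0,"ay":0,"az":0},{"dx":0,"dy":0,"dz":0,"ax":0,"ay":0,"az":0},{"dx":0,"dy":0,"dz":0,"ax":0,"ay":0,"az":0},{"dx":0,"dy":0,"dz":0,"ax":0,"ay":0,"az":0}], "jaw": 6.5}}

```text
clock: 13.57
tool_pos: [457.0, 60.7, 79.5]
ee_rot: [-3.141, 0.0, -3.107]
ft_force: [-0.2, -0.1, 0.6]
width: 65.2
grip_force: 0.0
```

{"method": "drive_tool", "body": {"commands": [{"dx":0,"dy":0,"dz":-1.5,"ax":0,"ay":0,"az":0},{"dx":0,"dy":0,"dz":-4.0,"ax":0,"ay":0,"az":0},{"dx":0,"dy":0,"dz":-7.0,"ax":0,"ay":0,"az":0},{"dx":0,"dy":0,"dz":-9.0,"ax":0,"ay":0,"az":0},{"dx":0,"dy":0,"dz":-9.0,"ax":0,"ay":0,"az":0},{"dx":0,"dy":0,"dz":-9.0,"ax":0,"ay":0,"az":0}]}}

```text
clock: 14.07
tool_pos: [457.5, 60.7, 170.1]
ee_rot: [-3.141, 0.002, -3.107]
ft_force: [-0.6, 0.9, -1.2]
width: 64.8
grip_force: 0.0
```

Run:
```python
from h import *
s=env.read_state();print(s['clock'],s['tool_pos'])
ims=[env.grab_frame(c) for c in ['scene','wrist']]
m=env.camera_model('wrist');pc=proj(m,[534,53,65]);print(pc)
x0=int(np.clip(pc[0]-60,0,392));y0=int(np.clip(pc[1]-60,0,264));print(x0,y0)
cv2.imwrite('pics/c11.png',np.hstack([cv2.resize(ims[0][175:265,215:305],(390,390),interpolation=2),cv2.resize(ims[1][y0:y0+120,x0:x0+120],(390,390),interpolation=2)]))
```

```text
14.0667 [457.46168541  60.69560333 170.12602684]
[246.28118894 259.79728376]
186 199
```

View pics/c11.png

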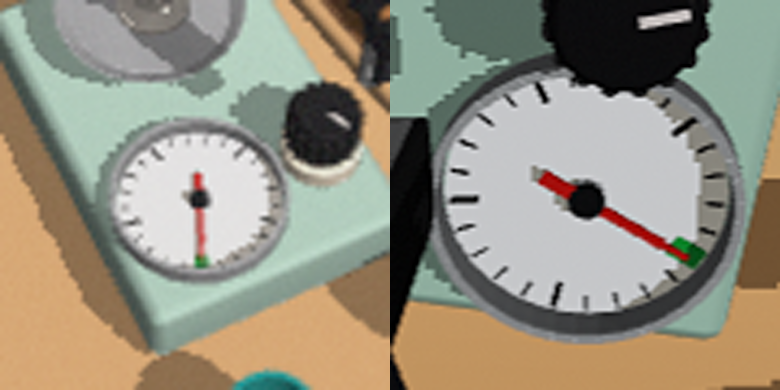

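Both views show the pointer tip on the green block: wrist tip at (688,258) with the block around (689,252), scene tip at (200,258) with the block at (203,262). The small offset is within parallax, the cup's foot is in mid-pan and the hand is clear, so I'm handing in.

```bash
python3 -c "
from workcell import env
print(env.finish_job())"
```

```text
the job is handed in; nothing more can be done
None
```

The white egg cup stands upright in the middle of the pan and the tare pointer is on the green zero block; I handed the job in at about 14 s, with the robot clear of everything.

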